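Pop a drink capsule and stop it on the chute

ROBOT

A 7-joint arm with a two-finger parallel gripper is mounted at the origin on the work surface. World frame = base frame: x ahead of the robot, y to its left, z up, the work surface at z = 0. Lengths are in m, angles in rad, forces in N, time in s.
With the tool pointing down it reaches from about 0.35 to 0.9 m from the base axis. Payload 8.1 kg.
Tool frame: the origin (TCP) lies midway between the tips of the shut fingers; the grasp point (between the pads) lies arm.hold_point_z behind it (arm.hold_point_z is the distance from the TCP to the grasp point, in m); z points along the fingers, x is the direction in which the jaws open and shut, and the axes are right-handed (so a half turn about z gives the same grasp; the last joint's range is limited). The gripper opens to 92 mm and grips with 3 to 60 N. Pads are 19 mm wide; open, the fingers measure 130 mm over their backs; the gripper's body (75 mm by 190 mm) begins 47 mm behind the grasp point.
Start: joints at [1.054, 0.434, 0.025, 1.573, -0.012, 1.134, -0.075], TCP at [0.251, -0.572, 0.227] pointing down, gripper open.
Joint ranges: [-2.62, 2.62], [-0.44, 2.09], [-1.27, 1.32], [0.08, 2.57], [-1.32, 4.46], [0.12, 2], [-2.74, 2.74]. Speed limits (rad/s): [2.22, 2.22, 3.01, 3.01, 3.14, 3.14, 3.14].

INTERFACE

Orientations are given as a rotation vector (axis times angle).
In Python, from cell import arm gives the robot as it stands.
- The arm moves only by the shell command python3 -m pendant 'ROWS' [FORCE]. ROWS is JSON, a list of rows, each an object with "dp": the shift along the tool's x, y, z in m, a list of three; "rotation": the turn, a rotation vector about the tool's x, y, z in rad, a list of three; "fingers": the closure, from -1 (fully open) to 1 (shut). In form: [{"dp": [x, y, z], "rotation": [rx, ry, rz], "fingers": fingers}, ...]. A call has 1 to 20 rows; each row is the pose to reach, as a shift and turn from the pose measured when the call began, along the tool's axes at that moment; what a row does not reach only later rows make up. A row lasts 1/8 s, in which the tool goes at most 62.5 mm and 10.7 degrees, less where a joint would pass 70% of its speed; a pose out of reach is approached as far as the arm can. A call with a gripper value outside its range is refused whole. The fingers move at their own pace and stop on an object; FORCE is the grip in N (left out, the last holds). Time passes only in rows, so rows that repeat a pose let the fingers close. It gives the time, the measured TCP pose, the force and the opening at its end, in the units of the state.
- arm.observe(): the state, without advancing time (a new reading comes with each control period).
- arm.get_image(name): name is "scene" or "top"; returns the picture (480x640x3 uint8, blue, green, red); there is no depth.
- arm.camera_params(name): a dict with "camera_matrix" (3x3 intrinsics, pixels), "k1" (the pictures are not rectified: a ray, as slopes to the right and down, at radius r is drawn at 1 + k1 r^2 times it, then the intrinsics apply), "rvec" (rotation vector, rad) and "tvec" (3), from world to camera coordinates, as OpenCV has them. Camera axes: x right, y down, z forward; pixel columns grow to the right and rows downward; lengths in m; the calibration is good to about 2 mm. A picture is of the moment at which its call begins. camera_params takes no time and is no camera call.
- arm.sign_off(): hands the job in, once; it reports no verdict.
The state is a dict: "clock": time; "joints": joint angles; "dq": joint speeds; "joint_efforts": joint torques, N m; "position": TCP position; "ee_rot": TCP orientation; "force": force on the tool from outside, world axes, zero at the start; "ft_torque": the same for the moment, N m; "width": opening from 0.0 (shut) to 1.0 (fully open).
Only numpy, scipy, OpenCV 4.12 (cv2) and the standard library are available. Lean on these libraries where they do the work, as an engineer would, in place of code of your own. Each camera call takes 0.05 s, during which the arm holds its last target.

TASK

Get one drink capsule out of the dispenser: with one fingertip press its release key down, and have the other finger in the chute to stop the capsule when the spring shoots it out, well clear of the tower and before it slides off the end of the chute. Finish while still holding it: the capsule stands upright and at rest on the chute, with a finger against it or on it. Do not lift it, and leave the things standing around where they are.

Things in the scene. Friction and masses are not known exactly. Their poses are not given: they have to be found in the camera images.
- dispenser: Steel and black plastic capsule dispenser fixed to the shelf, 180 mm long, 110 wide, 175 high. Origin: on the shelf under the axis of its wire tower (65 across, over x -33 to +52 of this frame, two more capsules in it). -x points along the chute, out of the tower; +y is the key's side; z up. Points below given as (x, y, z) mm are in this frame.
- key_top (a point): Centre of the top face of the release key: a ribbed flat grey pad, 30 mm along the chute x 28, on a black block beside the chute, at (-105, 58, 40) when up, so 58 to the side of the chute's middle line. Moves with the key: it sinks straight down 9, to 15 above the chute floor.
- key (a joint): How far the key is pressed, m: 0 up, 0.009 fully down; it springs back. About 2 N starts it, about 5 N drives it home. At about 6 mm the gate, one piece with the key, lets the capsule go: a spring pusher shoots it out at about 0.5 m/s, and it leaves the chute within half a second unless something is in the way.
- stop_point (a point): Point on the chute floor, on its middle line, beside the key, at (-105, 0, 16): a good place for the other finger. A fingertip here, as low as the pressed key, stands 15 mm above the floor and stops the capsule some 70 from the tower axis. The pusher follows and keeps pressing the capsule against the finger with about 2 N.
- capsule: The waiting drink capsule: dark brown plastic, 36 mm high, straight round body 44 in diameter on a foot flange 54 in diameter and 2.5 thick, 16 g. Origin: centre of its underside, z up. It starts in the bay under the tower, at (0, 0, 16), held by a gate blade 6 high at x = -29; it is clear of the gate from 58 out.
- chute_end (a point): Middle of the chute's open front edge, on its floor, at (-128, 0, 16). The chute is level and straight, slippery, 57 mm wide between side walls that stand 6 above its floor.
- spare_a: A capsule like the others standing loose on the shelf beside the chute. Origin: centre of its underside. Leave it.
- spare_b: Another loose capsule standing on the shelf beside the chute. Origin: centre of its underside. Leave it.
- cup: White espresso cup, 64 across, 58 high, beyond the end of the chute. Origin: centre of its underside. Leave it.
- tiffin: Closed stainless two-tier tiffin tin with clip latches, 125 across, 121 high. Origin: centre of its underside. Leave it.
- stone_jar: Brown glazed stoneware jar with a wooden lid, 120 across, 145 high. Origin: centre of its underside. Leave it.
- pan_lid: Silver-grey aluminium pan lid with a black knob, lying flat, 172 across, 41 high. Origin: centre of its underside. Leave it.
- lazy_susan: Plastic lazy susan with three spice jars on it, 240 across, 105 high. Origin: centre of its underside. Leave it.
- scoop: Small wooden scoop, bowl 48 across and 24 high, handle 67 long. Origin: underside of the bowl. Leave it.
Not all that is in view belongs to the job. Leave any orange look-alike of the dispenser alone.

How it is judged:
By the outcome, as a careful person would: the job done as asked, in the order asked, and still so for the second after the job is handed in, while the arm keeps its last pose, push and grip.
It also fails if it takes over 27 s, if anything falls off the work surface, if the arm or the gripper's body presses on something with over 40 N, if the wrist force passes 120 N, or if a joint passes its speed limit or range.

## Working session

There is one attempt and no reset: what is moved stays moved. The work goes in short steps, Python scripts to look and compute and a shell command to move; the robot and the scene stay as the last step left them, time stands still between calls to the robot, and variables do not carry over. Pictures are saved under pics/ and viewed, and the job is handed in when it is done.

```bash
ls; mkdir -p pics; python3 - <<'E'
from cell import arm
import cv2
for n in("scene","top"):
    cv2.imwrite(f"pics/{n}0.png",arm.get_image(n)); print(n,arm.camera_params(n))
print(arm.observe(), arm.hold_point_z)
E
```

```text
pics
scene {'camera_matrix': array([[500.06635037,   0.        , 316.27544083],
       [  0.        , 500.06635037, 231.9978707 ],
       [  0.        ,   0.        ,   1.        ]]), 'k1': -0.010430288306006888, 'rvec': array([ 1.4434082 ,  2.2468543 , -0.80991888]), 'tvec': array([ 0.22637269, -0.34606418,  1.47351206])}
top {'camera_matrix': array([[589.21747842,   0.        , 312.91473112],
       [  0.        , 589.21747842, 231.60829362],
       [  0.        ,   0.        ,   1.        ]]), 'k1': -0.014899141056499978, 'rvec': array([ 2.10565105, -2.13742207,  0.15559206]), 'tvec': array([0.01259539, 0.53811166, 1.38551778])}
{'clock': 0.1, 'joints': array([ 1.05439716,  0.4351481 ,  0.02495508,  1.5739591 , -0.0116001 ,
        1.13399393, -0.07511228]), 'dq': array([-6.98781041e-04, -4.39055073e-05,  2.57050568e-04, -1.42624587e-03,
        9.72957927e-05, -4.20157276e-04, -3.84358106e-04]), 'joint_efforts': array([ 2.35985215e-03, -6.69127965e+01,  9.87686925e-01, -3.15145683e+01,
       -6.04945282e-02,  3.74266924e-02,  3.68035194e-05]), 'position': array([ 0.25109616, -0.5718698 ,  0.22604465]), 'ee_rot': array([-2.62981101e+00,  1.71745232e+00,  1.88676637e-03]), 'force': array([-0.27512762, -0.3050274 , -0.71941002]), 'ft_torque': array([-0.01148541,  0.03234658,  0.00543829]), 'width': 1.0001011850258215} 0.0188
```

View pics/scene0.png

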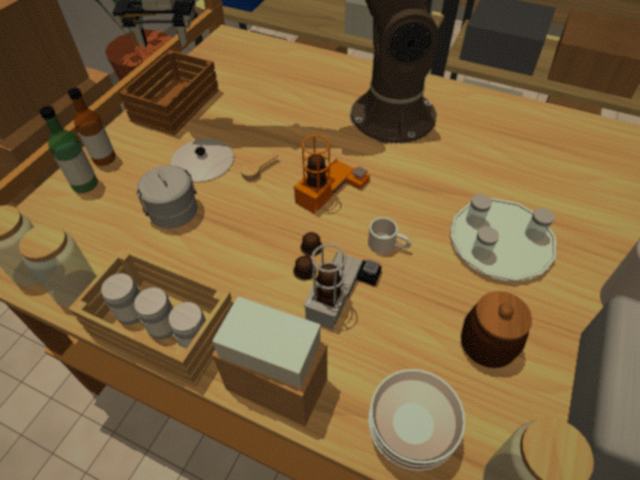

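View pics/top0.png

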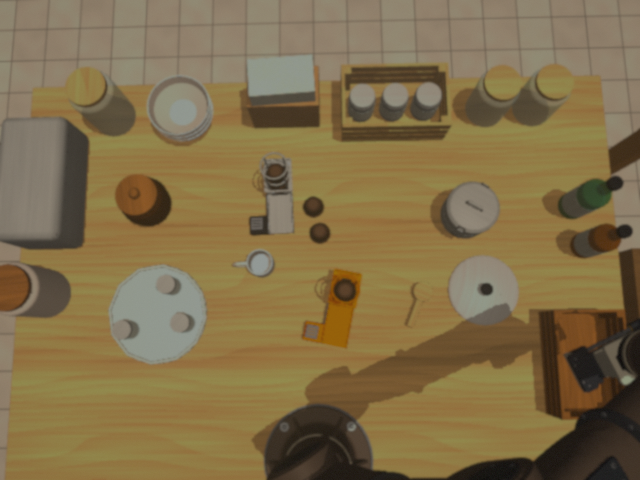

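Two dispensers are in view. The steel/black one is at top (277,195) and scene (335,285); the orange look-alike is at top (343,305) and scene (325,180). The steel one fits the description ("steel and black plastic, grey key on a black block"). I'll confirm it in a crop.

```bash
python3 - <<'E'
import cv2,numpy as np
t=cv2.imread("pics/top0.png")[145:285,205:345]; s=cv2.imread("pics/scene0.png")[205:345,275:415]
f=lambda a:cv2.convertScaleAbs(cv2.resize(a,(0,0),fx=4,fy=4,interpolation=cv2.INTER_CUBIC),alpha=1.5)
cv2.imwrite("pics/cropt.png",f(t)); cv2.imwrite("pics/crops.png",f(s))
E
```

```text
(no output)
```

View pics/cropt.png

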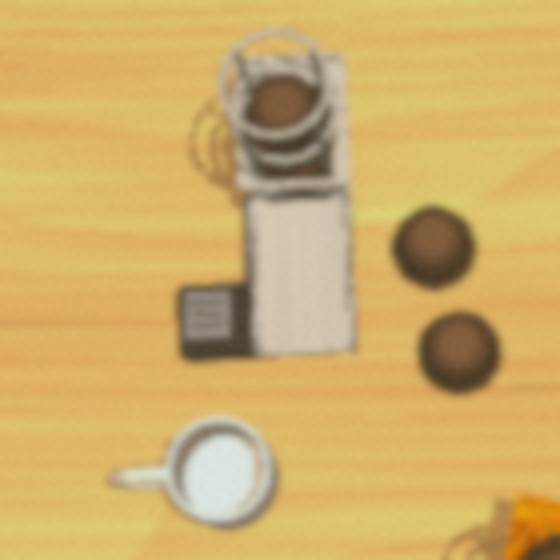

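View pics/crops.png

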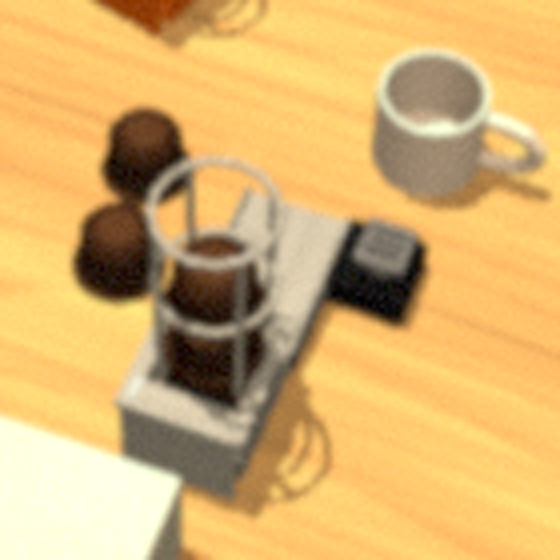

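The crops confirm it: steel chute, wire tower and a grey ribbed pad on a black block (pad at top ≈(256.5,223), scene ≈(371.5,266.7)). The spares are on the other side of the chute. Next I'll measure.

```bash
cat > h.py <<'E'
import numpy as np,cv2
from cell import arm
def cam(n):
    p=arm.camera_params(n);return p['camera_matrix'],np.array([p['k1'],0,0,0,0.]),cv2.Rodrigues(p['rvec'])[0],p['tvec']
def ray(n,uv):
    K,d,R,t=cam(n);q=cv2.undistortPoints(np.array([[uv]],float),K,d)[0,0]
    v=R.T@np.array([q[0],q[1],1]);return -R.T@t,v/np.linalg.norm(v)
def plane(n,uv,z):
    o,v=ray(n,uv);return o+v*(z-o[2])/v[2]
def tri(a,b):
    o1,v1=ray("top",a);o2,v2=ray("scene",b)
    s=np.linalg.lstsq(np.c_[v1,-v2],o2-o1,rcond=None)[0]
    p,q=o1+s[0]*v1,o2+s[1]*v2;return (p+q)/2,np.linalg.norm(p-q)
def proj(n,P):
    K,d,R,t=cam(n);return cv2.projectPoints(np.atleast_2d(np.array(P,float)),R,t,K,d)[0][:,0]
E
python3 - <<'E'
from h import *
np.set_printoptions(precision=4,suppress=True)
t=cv2.imread("pics/top0.png");s=cv2.imread("pics/scene0.png")
def T(u,v):return (205+(u+.5)/4-.5,145+(v+.5)/4-.5)
def S(u,v):return (275+(u+.5)/4-.5,205+(v+.5)/4-.5)
print("key",tri(T(207,313),S(387,248)))
print("front R",plane("top",T(355,352),.022),"front L",plane("top",T(253,355),.022), "rear R of chute",plane("top",T(349,190),.022))
# edges: chute mask in top (low saturation)
hsv=cv2.cvtColor(t,cv2.COLOR_BGR2HSV)
for v in range(197,234,3):
    print(v,"".join("%4d"%hsv[v,u,1] for u in range(262,298)))
for v in range(220,240): print(v,hsv[v,265:296:3,1],hsv[v,265:296:3,2])
E
```

```text
key (array([0.5638, 0.1437, 0.0373]), np.float64(0.0006144139167970479))
front R [0.5406 0.0534 0.022 ] front L [0.5398 0.1166 0.022 ] rear R of chute [0.6435 0.0565 0.022 ]
197  135 134 134 118  69  37  37  42  43  45  46  44  44  43  45  42  45  45  43  45  43  43  43  44  44  42  46  42  44  43  66 102 121 126 126 125
200  129 128 129 118  80  45  39  42  45  43  44  45  45  43  45  45  43  43  45  42  41  43  45  42  42  43  44  44  43  48  70 107 123 127 126 128
203  134 133 131 125  89  56  47  43  44  45  44  45  43  45  45  45  44  43  43  45  45  43  43  43  44  44  42  44  45  49  75 113 136 136 137 139
206  143 141 143 131  92  50  39  44  46  43  46  43  43  41  45  43  45  43  43  43  45  46  43  43  44  44  45  44  43  47  70 112 133 134 137 135
209  137 133 135 134 108  63  46  45  43  43  45  44  43  43  44  43  46  43  47  45  45  45  43  44  47  42  44  46  46  52  73 111 127 132 135 132
212  133 135 134 128 111  69  50  45  43  43  43  43  43  44  45  43  43  43  43  45  45  43  45  46  45  44  44  44  46  47  70 112 132 138 141 140
215  131 135 138 129 105  66  50
[... 2230 characters left out ...]
135 135 134 131 131 121 143]
233 [112  74  70  75  83  84  87  94 105 116 133] [ 57  79 121 130 132 128 129 128 133 134 144]
234 [129 120 108 114 120 122 124 128 130 131 136] [ 91 100 123 134 140 138 138 138 143 144 146]
235 [139 139 137 137 134 137 139 140 141 139 140] [127 130 138 143 146 145 145 146 147 147 148]
236 [142 140 139 141 141 141 142 141 143 143 142] [144 146 147 147 148 148 149 148 148 148 149]
237 [141 140 140 142 143 140 145 143 142 141 142] [148 148 148 149 148 149 148 148 149 150 149]
238 [141 141 142 141 140 140 144 142 140 143 144] [148 148 147 148 149 148 149 149 149 150 149]
239 [140 139 138 140 139 141 139 140 141 139 140] [148 149 148 149 149 147 149 148 148 149 149]
```

```bash
python3 - <<'E'
from h import *
np.set_printoptions(precision=4,suppress=True)
t=cv2.imread("pics/top0.png")
sat=cv2.cvtColor(t,cv2.COLOR_BGR2HSV)[:,:,1].astype(float)
R=[];L=[]
for v in range(197,231):
    for u in range(285,300):
        if sat[v,u]<85<=sat[v,u+1]: R.append(plane("top",(u+(85-sat[v,u])/(sat[v,u+1]-sat[v,u]),v),.022));break
for v in range(197,216):
    for u in range(272,260,-1):
        if sat[v,u]<85<=sat[v,u-1]: L.append(plane("top",(u-(85-sat[v,u])/(sat[v,u-1]-sat[v,u]),v),.022));break
R=np.array(R);L=np.array(L)
pr=np.polyfit(R[:,0],R[:,1],1);pl=np.polyfit(L[:,0],L[:,1],1)
print(pr,pl,"slope angles deg",np.degrees(np.arctan([pr[0],pl[0]])))
mid=lambda x:(np.polyval(pr,x)+np.polyval(pl,x))/2
print("width",np.polyval(pl,.6)-np.polyval(pr,.6),"mid",mid(.54),mid(.6))
# front edge at floor z .016
print([plane("top",(u,232.8),.016) for u in (270,290)])
# long right edge incl. base rear
print("pad brightness")
g=cv2.cvtColor(t,cv2.COLOR_BGR2GRAY);print(g[212:238,246:270])
s=cv2.cvtColor(cv2.imread("pics/scene0.png"),cv2.COLOR_BGR2GRAY);print(s[254:286,355:385])
E
```

```text
[0.0303 0.0368] [0.0563 0.0864] slope angles deg [1.7346 3.2201]
width 0.06516925959271877 mid 0.08500314135323324 0.0875994802713632
[array([0.5422, 0.1119, 0.016 ]), array([0.5414, 0.0622, 0.016 ])]
pad brightness
[[126 126 127 126 126 126 126 126 126 127 126 127 126 126 127 125 126 125
  120 106  87  83  96 116]
 [123 124 124 124 124 123 122 123 123 122 123 123 122 121 123 122 123 119
  116 103  85  80  95 117]
 [121 123 121 121 122 121 121 121 120 120 120 119 118 116 115 113 112 111
  107  94  80  77  95 117]
 [123 122 120 118 114 110 111 109 109 110 111 108 104  99  98  96  93  89
   83  76  67  73  96 118]
 [122 121 120 109  96  90  86  85  85  84  84  82  79  77  75  74  71  66
   61  57  55  71  97 119]
 [122 120 112  95  78  71  72  74  73  71  73  71  73  73  72  71  63  54
   47  45  51  71  99 122]
 [120 116 105  85  70  73  84  86  87  86  86  85  85  86  85  83  70  53
   47  45  48  66  97 120]
 [119 115 102  79  67  78  88  90  89  89  90  89  88  89  91  86  73  56
   47  45  49  64  94 117]
 [120 116 100  79  67  77  85  85  85  83  83  83  84  84  87  86  76  56
  
[... 5043 characters left out ...]
  0   6   8   5   8   9
   10  20  17  27  50  74  97 120 128 134 135 134]
 [ 60  70  75  73  70  61  58  44  31  25  13  14   0  13   2  17   8   6
   14   6  19  35  64  81 101 122 130 130 131 133]
 [ 71  80  88  95 102  98  94  81  71  60  45  31  25  12  10   0  11   6
    9   9  20  48  71  91 111 126 130 128 127 130]
 [ 77  87 100 117 123 124 121 113 108  95  80  68  51  41  32  17  12   7
   10   7  33  57  80 101 122 130 135 133 131 132]
 [ 81  94 108 127 134 136 134 132 128 126 113 103  88  75  60  45  31  22
   22  24  39  64  89 108 128 134 136 137 136 133]
 [ 90 103 121 135 136 136 137 138 138 135 132 126 120 109 101  81  70  52
   42  45  55  78  97 119 132 138 137 139 136 136]]
```

```bash
cat > go.py <<'E'
from h import *
from scipy.spatial.transform import Rotation as R
np.set_printoptions(precision=4,suppress=True)
def togo(target,yaw):
    o=arm.observe();C=R.from_rotvec(o['ee_rot']);
    best=None
    for s in(1,-1):
        y=np.array([-np.sin(yaw),np.cos(yaw),0])*s;z=np.array([0,0,-1.])
        T=R.from_matrix(np.c_[y,np.cross(z,y),z])
        r=(C.inv()*T).as_rotvec()
        print("sign",s,"rot",r,"deg",np.degrees(np.linalg.norm(r)))
    print("t",o['clock'],"dp",C.inv().apply(np.array(target)-o['position']),"pos",o['position'],"F",o['force'],"w",o['width'],"j",o['joints'])
    print("axes x,y",C.as_matrix()[:,0],C.as_matrix()[:,1])
E
python3 -c "
from go import *
togo([.5648,.1147,.22],.035)"
```

```text
sign 1 rot [-0.0018  0.0005 -2.7629] deg 158.30010429094256
sign -1 rot [0.0004 0.0013 0.3787] deg 21.70003977700681
t 0.1 dp [-0.5025 -0.5633  0.0067] pos [ 0.2511 -0.5719  0.226 ] F [-0.2751 -0.305  -0.7194] w 1.0001011850258215 j [ 1.0544  0.4351  0.025   1.574  -0.0116  1.134  -0.0751]
axes x,y [ 0.402  -0.9156 -0.0014] [-0.9156 -0.402   0.0001]
```

```bash
python3 -m pendant '[{"dp":[-0.04,-0.045,-0.03],"rotation":[0,0,0.03],"fingers":0.065},{"dp":[-0.08,-0.09,-0.03],"rotation":[0,0,0.06],"fingers":0.065},{"dp":[-0.12,-0.135,-0.03],"rotation":[0,0,0.09],"fingers":0.065},{"dp":[-0.16,-0.18,-0.03],"rotation":[0,0,0.12],"fingers":0.065},{"dp":[-0.20,-0.225,-0.03],"rotation":[0,0,0.15],"fingers":0.065},{"dp":[-0.24,-0.27,-0.03],"rotation":[0,0,0.18],"fingers":0.065},{"dp":[-0.28,-0.315,-0.03],"rotation":[0,0,0.21],"fingers":0.065},{"dp":[-0.32,-0.36,-0.03],"rotation":[0,0,0.24],"fingers":0.065},{"dp":[-0.36,-0.405,-0.03],"rotation":[0,0,0.27],"fingers":0.065},{"dp":[-0.40,-0.45,-0.03],"rotation":[0,0,0.30],"fingers":0.065},{"dp":[-0.44,-0.495,-0.03],"rotation":[0,0,0.33],"fingers":0.065},{"dp":[-0.48,-0.54,-0.03],"rotation":[0,0,0.36],"fingers":0.065},{"dp":[-0.5025,-0.5633,-0.03],"rotation":[0,0,0.379],"fingers":0.065},{"dp":[-0.5025,-0.5633,-0.03],"rotation":[0,0,0.379],"fingers":0.065},{"dp":[-0.5025,-0.5633,-0.03],"rotation":[0,0,0.379],"fingers":0.065},{"dp":[-0.5025,-0.5633,-0.03],"rotation":[0,0,0.379],"fingers":0.065}]' 20; python3 -c "
from go import *
togo([.5648,.1147,.09],.035)
[cv2.imwrite(f'pics/{n}1.png',arm.get_image(n)) for n in('scene','top')]
s=cv2.imread('pics/scene1.png')[130:330,250:450];cv2.imwrite('pics/s1c.png',cv2.resize(s,(600,600),interpolation=cv2.INTER_CUBIC))"
```

```text
clock: 2.1
position: [0.5646, 0.113, 0.2566]
ee_rot: [2.257, -2.184, -0.001]
force: [-0.3, 0.8, -0.9]
width: 0.469
sign 1 rot [ 0.0007 -0.0014  3.1394] deg 179.87379099815118
sign -1 rot [ 0.0009  0.0005 -0.0022] deg 0.1387871847154606
t 2.1 dp [-0.0016 -0.0004  0.1666] pos [0.5646 0.113  0.2566] F [-0.3124  0.829  -0.8991] w 0.46882289881829 j [-0.0539  0.3567 -0.3211  1.6315  0.119   1.1735 -1.9404]
axes x,y [ 0.0328 -0.9995 -0.0005] [-0.9995 -0.0328  0.0009]
```

View pics/s1c.png

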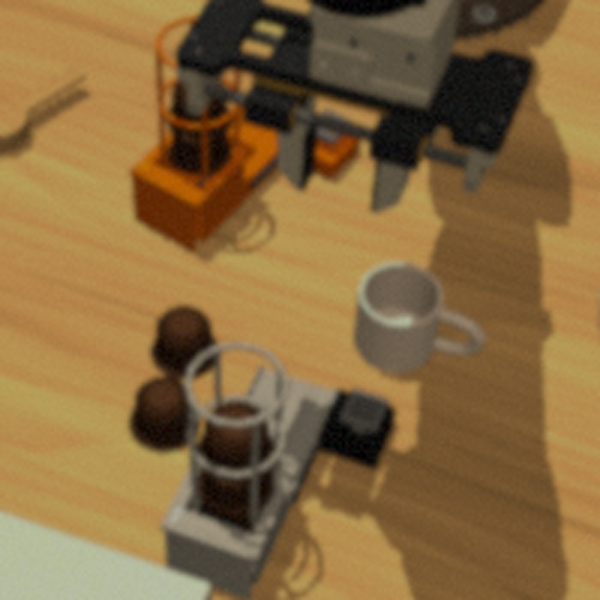

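The gripper is above the key, with tips at crop (296,186) and (380,208). I'll check where the tips are at that height.

```bash
python3 -c "
from go import *
for c in((300,188),(290,180),(376,209),(388,205)):
  print(c,plane('scene',(250+c[0]/3,130+c[1]/3),.2566))
s=cv2.imread('pics/scene1.png')[160:210,330:400];cv2.imwrite('pics/s1d.png',cv2.convertScaleAbs(cv2.resize(s,(0,0),fx=8,fy=8,interpolation=cv2.INTER_CUBIC),alpha=1.4))"
```

```text
(300, 188) [0.5749 0.0895 0.2566]
(290, 180) [0.5711 0.0813 0.2566]
(376, 209) [0.5723 0.1383 0.2566]
(388, 205) [0.5662 0.1438 0.2566]
```

View pics/s1d.png

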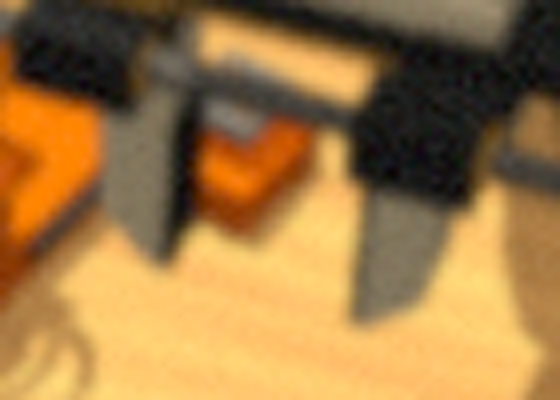

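The fingers are chamfered on the outside, so the tips touch at their inner edges. I'll open to about 50 mm with the TCP 31 mm off the midline, then lower to just above the key.

```bash
python3 -m pendant '[{"dp":[-0.0037,0,0.05],"rotation":[0,0,0],"fingers":-0.087},{"dp":[-0.0037,0,0.1],"rotation":[0,0,0],"fingers":-0.087},{"dp":[-0.0037,0,0.15],"rotation":[0,0,0],"fingers":-0.087},{"dp":[-0.0037,0,0.19],"rotation":[0,0,0],"fingers":-0.087},{"dp":[-0.0037,0,0.2],"rotation":[0,0,0],"fingers":-0.087},{"dp":[-0.0037,0,0.2],"rotation":[0,0,0],"fingers":-0.087}]'; python3 -c "
from go import *
togo([.5647,.1167,.031],.035)
[cv2.imwrite(f'pics/{n}2.png',arm.get_image(n)) for n in('scene','top')]
s=cv2.imread('pics/scene2.png')[210:310,310:410];cv2.imwrite('pics/s2c.png',cv2.convertScaleAbs(cv2.resize(s,(600,600),interpolation=cv2.INTER_CUBIC),alpha=1.5))"
```

```text
clock: 2.95
position: [0.5648, 0.117, 0.0573]
ee_rot: [-2.257, 2.185, 0.001]
force: [0.6, -0.0, 0.1]
width: 0.543
sign 1 rot [ 0.0013 -0.0007  3.1391] deg 179.8575574814178
sign -1 rot [ 0.0005  0.0008 -0.0025] deg 0.15195343859070307
t 2.95 dp [0.0003 0.0001 0.0263] pos [0.5648 0.117  0.0573] F [ 0.6202 -0.004   0.0559] w 0.5426902373027204 j [-0.0966  0.5684 -0.2819  1.8497  0.2192  0.7538 -2.0353]
axes x,y [ 0.0325 -0.9995 -0.0008] [-0.9995 -0.0325  0.0005]
```

View pics/s2c.png

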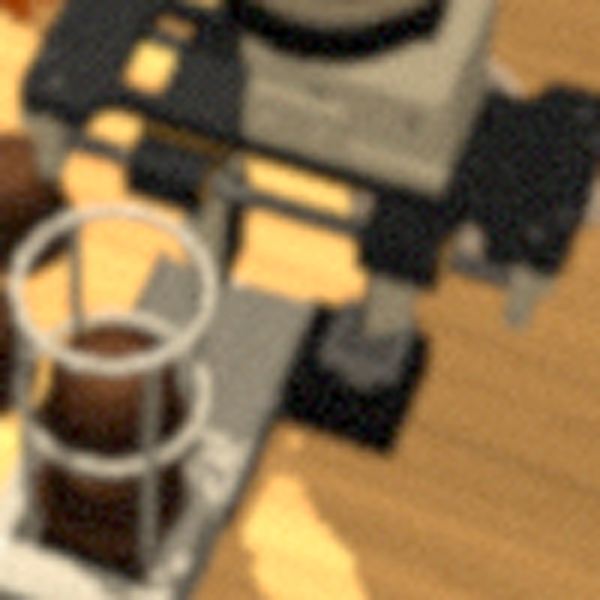

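The right fingertip (crop ~(380,330)) is over the grey pad, and the left one (~(222,265)) is over the chute floor. The clearances look good. I'll lower to the pad and press in small steps.

```bash
python3 -m pendant '[{"dp":[0,0,0.010],"rotation":[0,0,0],"fingers":-0.087},{"dp":[0,0,0.015],"rotation":[0,0,0],"fingers":-0.087},{"dp":[0,0,0.019],"rotation":[0,0,0],"fingers":-0.087},{"dp":[0,0,0.019],"rotation":[0,0,0],"fingers":-0.087}]'
python3 -m pendant '[{"dp":[0,0,0.003],"rotation":[0,0,0],"fingers":-0.087},{"dp":[0,0,0.003],"rotation":[0,0,0],"fingers":-0.087}]'

```

```text
clock: 3.55
position: [0.5658, 0.1175, 0.0394]
ee_rot: [-2.256, 2.183, -0.001]
force: [-0.4, -0.6, 0.5]
width: 0.54
clock: 3.8
position: [0.5659, 0.1175, 0.0364]
ee_rot: [-2.256, 2.183, -0.001]
force: [-1.2, 0.7, 2.1]
width: 0.546
```

```bash
python3 -m pendant '[{"dp":[0,0,0.003],"rotation":[0,0,0],"fingers":-0.087},{"dp":[0,0,0.005],"rotation":[0,0,0],"fingers":-0.087},{"dp":[0,0,0.006],"rotation":[0,0,0],"fingers":-0.087},{"dp":[0,0,0.006],"rotation":[0,0,0],"fingers":-0.087}]'
python3 -c "
from go import *
togo([.5647,.1167,.031],.035)
[cv2.imwrite(f'pics/{n}3.png',arm.get_image(n)) for n in('scene','top')]
s=cv2.imread('pics/scene3.png')[210:310,310:410];cv2.imwrite('pics/s3c.png',cv2.convertScaleAbs(cv2.resize(s,(600,600),interpolation=cv2.INTER_CUBIC),alpha=1.5))"
```

```text
clock: 4.3
position: [0.5659, 0.1176, 0.031]
ee_rot: [-2.256, 2.183, -0.001]
force: [-3.8, -1.3, 12.6]
width: 0.544
sign 1 rot [0.002  0.0036 3.1393] deg 179.86676828051833
sign -1 rot [-0.0023  0.0013 -0.0023] deg 0.2009691449359913
t 4.3 dp [ 0.0009  0.0012 -0.    ] pos [0.5659 0.1176 0.031 ] F [-3.8204 -1.2562 12.57  ] w 0.5435769988927492 j [-0.1069  0.6049 -0.2693  1.8666  0.2367  0.6984 -2.0506]
axes x,y [ 0.0327 -0.9995 -0.0013] [-0.9995 -0.0327 -0.0023]
```

View pics/s3c.png

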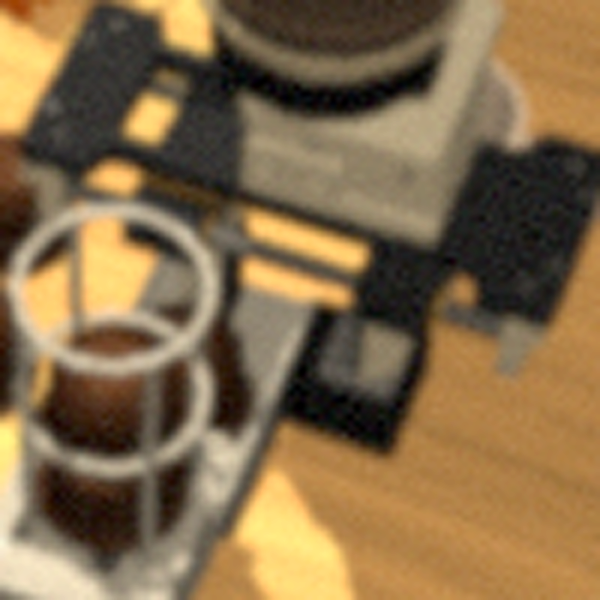

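The key is fully down (reaction 12.6 N) and the capsule is out of the bay, against the chute finger (dark body at crop ~(228,370)). I'll hold for a second, then check that it is at rest and where it stands.

```bash
python3 -m pendant '[{"dp":[0,0,0.0],"rotation":[0,0,0],"fingers":-0.087},{"dp":[0,0,0.0],"rotation":[0,0,0],"fingers":-0.087},{"dp":[0,0,0.0],"rotation":[0,0,0],"fingers":-0.087},{"dp":[0,0,0.0],"rotation":[0,0,0],"fingers":-0.087},{"dp":[0,0,0.0],"rotation":[0,0,0],"fingers":-0.087},{"dp":[0,0,0.0],"rotation":[0,0,0],"fingers":-0.087}]'
python3 -c "
from go import *
[cv2.imwrite(f'pics/{n}4.png',arm.get_image(n)) for n in('scene','top')]
a=cv2.imread('pics/scene3.png').astype(int);b=cv2.imread('pics/scene4.png').astype(int)
print('diff dispenser',np.abs(a-b)[240:310,310:380].mean())
c=np.array([.5973,.0868]);P=[]
for z in(.016,.052):
  for k in range(24):
    P.append([c[0]+.022*np.cos(k*np.pi/12),c[1]+.022*np.sin(k*np.pi/12),z])
s=cv2.imread('pics/scene4.png')[210:310,310:410];s=cv2.convertScaleAbs(cv2.resize(s,(600,600),interpolation=cv2.INTER_CUBIC),alpha=1.8)
o=s.copy()
for u,v in proj('scene',P): cv2.circle(o,(int((u-310+.5)*6),int((v-210+.5)*6)),2,(0,255,0),-1)
cv2.imwrite('pics/s4c.png',o)
t=cv2.imread('pics/top4.png')[145:285,205:345];cv2.imwrite('pics/t4c.png',cv2.convertScaleAbs(cv2.resize(t,(560,560),interpolation=cv2.INTER_CUBIC),alpha=1.5))
"
```

```text
clock: 5.15
position: [0.5659, 0.1175, 0.0312]
ee_rot: [-2.255, 2.183, -0.001]
force: [-2.5, -1.4, 7.7]
width: 0.541
diff dispenser 2.501904761904762
```

View pics/s4c.png

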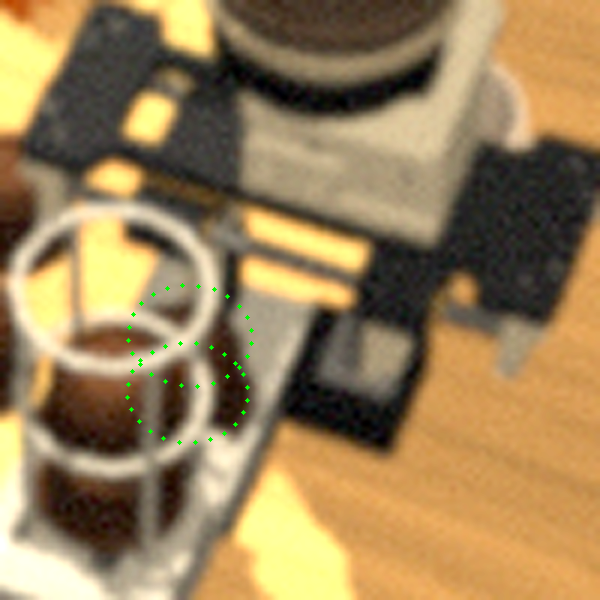

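View pics/t4c.png

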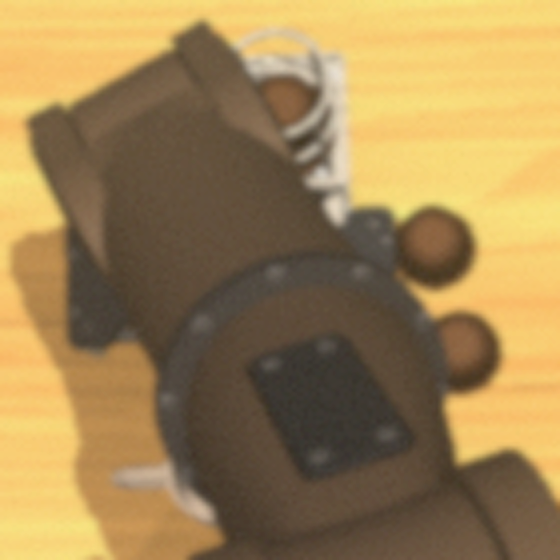

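The capsule stands upright where predicted: the projected outline at about 73 mm out matches its visible edge. It hasn't moved since the previous picture, and the spares and the cup handle are at their original pixels. I'm handing in.

```bash
python3 -c "
from cell import arm
o=arm.observe();print(o['clock'],o['position'],o['force'],o['width']);print(arm.sign_off())"
```

```text
5.25 [0.5658626  0.11753863 0.03119056] [-1.64689934 -0.45948791  7.60150403] 0.5424721275697743
the job is handed in; nothing more can be done
None
```

I got one capsule out of the steel dispenser and left the orange look-alike alone. One fingertip pressed the release key and still holds it down. The other stopped the capsule in the chute. I handed in at 5.25 s of the 27 s allowed.

**Last checks:**
- **Key:** it is down, with about 7.6 N of vertical reaction; about 5 N is enough to drive it home. The fingertip height is 31 mm, as expected for a fully pressed key.
- **Capsule:** it stands upright against the finger, roughly 73 mm out from the tower axis, past the 58 mm needed to clear the gate. I judged this from one camera only, because the arm blocks the top view.
- **At rest:** the dispenser area showed no visible change between two pictures 0.85 s apart. The force along the chute is about 2 N, which fits the pusher holding the capsule against the finger.
- **Things around it:** the two spares and the cup handle are at the same pixels as at the start. I did not compare the other items one by one.

**Disagreement:** I measured the key top at 37 mm, against 40 mm in the description. That is slightly more than the stated 2 mm calibration. Contact began between 39 and 36 mm, so it made no difference.

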